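Put a model car body up on the painting stand and lock it at height

ROBOT

A 6-joint arm with a two-finger parallel gripper is mounted at the origin on the work surface. World frame = base frame: x ahead of the robot, y to its left, z up, the work surface at z = 0. Lengths are in m, angles in rad, forces in N, time in s.
With the tool pointing down it reaches from about 0.225 to 0.875 m from the base axis. Payload 3.4 kg.
Tool frame: the origin (TCP) lies between the finger pads, 19 mm behind the fingertips; this is the grasp point; z points along the fingers, y is the line along which they close (so a half turn about z gives the same grasp; the last joint's range is limited). The gripper opens to 85 mm and grips with 20 to 120 N. Pads are 22 mm wide; open, the fingers measure 114 mm over their backs; the gripper's body (76 mm by 85 mm) begins 54 mm behind the grasp point. The pads swing forward as they close: fully open they stand 13 mm farther back than shut.
Start: joints at [1.065, 0.276, 1.505, -0, 1.361, -0.121], TCP at [0.216, 0.533, 0.25] pointing down, gripper open.
Joint ranges: [-2.89, 2.89], [-0.75, 2.08], [0.22, 2.7], [-1.18, 4.32], [0.11, 2.71], [-2.7, 2.7]. Speed limits (rad/s): [2.57, 2.57, 3.14, 3.14, 3.14, 3.14].

INTERFACE

Orientations are given as a unit quaternion [x, y, z, w].
In Python, from workcell import status, imaging, job gives the robot as it stands. The module is installed in compiled form; this text tells all that it offers.
- The arm moves only by the shell command python3 -m inch 'ROWS' [FORCE]. ROWS is JSON, a list of rows, each a list of 3 entries, a list of its own where there are three numbers: the shift along the tool's x, y, z in units of 40 mm (1.0 is 40 mm), then the turn about the tool's z in degrees, then the opening, from 0 (shut) to 1 (fully open). A call has 1 to 20 rows; each row is the pose to reach, as a shift and turn from the pose commanded when the call began, along the tool's axes at that moment; what a row does not reach only later rows make up. A row lasts 1/10 s, in which the tool goes at most 50 mm and 8.59 degrees, less where a joint would pass 70% of its speed; a pose out of reach is approached as far as the arm can. A call with a gripper value outside its range is refused whole. The fingers move at their own pace and stop on an object; FORCE is the grip in N (left out, the last holds). Time passes only in rows, so rows that repeat a pose let the fingers close. It gives the time, the measured TCP pose, the force, the opening and the grip force at its end, in the units of the state.
- status.observe(): the state, without advancing time (a new reading comes with each control period).
- imaging.grab_frame(name): name is "side" or "top"; returns a dict with "pixels" (480x640x3 uint8, red, green, blue), "fx", "fy", "cx", "cy" (pixels), "k1" (the pictures are not rectified: a ray, as slopes to the right and down, at radius r is drawn at 1 + k1 r^2 times it, then the intrinsics apply), "R" (3x3) and "t" (3): a world point X has camera coordinates R X + t. Camera axes: x right, y down, z forward; pixel columns grow to the right and rows downward; lengths in m; the calibration is good to about 2 mm. A picture is of the moment at which its call begins. There is no depth.
- job.hand_in(): hands the job in; it is judged then, once.
The state is a dict: "clock": time; "joints": joint angles; "qd": joint speeds; "joint_efforts": joint torques, N m; "tool_pos": TCP position; "ee_rot": TCP orientation; "wrist_force": force on the tool from outside, world axes, zero at the start; "torque": the same for the moment, N m; "width": opening from 0.0 (shut) to 1.0 (fully open); "gripper_force": force on a finger pad.
Only numpy, scipy, OpenCV 4.12 (cv2) and the standard library are available. Lean on these libraries where they do the work, as an engineer would, in place of code of your own. Each camera call takes 0.05 s, during which the arm holds its last target. There are 200 camera calls.

TASK

Hang the white model car body over the wooden bar of the painting stand, straddling the bar lengthwise, and let go of it. Then take the stand's leg by its head (block and lever between the fingers), raise it with the lever still open until its pointer is level with the clip on the ruler, and only there squeeze the lever closed against the block. Finish while still holding the leg at that height, lever squeezed shut, with the car body on the bar; leave the glue bottle, paint jar and screwdriver where they are.

Things in the scene. Friction and masses are not known exactly. Their poses are not given: they have to be found in the camera images.
- shell: White hollow plastic model car body, open underneath, 190 long (its y) x 74 wide (its x) x 52 high, about 120 g; origin at the centre of its underside, z up. Walls 3 thick. Bonnet and boot lids, 25 to 28 above the underside, run from 37 to 95 from the middle along y; their undersides rest on the bar. Starts upright on the 3 thick cutting mat
- cabin (a point): Middle of the car's cabin, 50 above the shell's underside, 2 below the roof: the place to grip. The cabin is 50 wide (x), 58 long, 24 high above the 28 high shoulders, with a 24 long door pillar on each side here; close the fingers along the shell's x, tips just above the shoulders
- stand: Fixed painting stand, origin on the mat under its column axis, z up. Base plate 160 (x) x 300 (y, from -100 to +200) x 12. Column 26 diameter to 84 high; the bar is on its +y side, the flat aluminium ruler (24 wide, up to 225 high) at y = -86, the lever faces its +x
- leg: Part that slides straight up out of the column: 250 g, travel 110, starts fully down, friction 0.6 N, so it sinks when let go. Axes as the stand's; origin on the column axis, 100 above the stand's origin when down. Arm and riser carry the bar on the +y side. On top the head, z 12 to 80: an aluminium block, x -18 to +8, 28 wide in y, with the black lever on its +x side
- bar_top (a point): Centre of the top face of the horizontal wooden bar: 20 wide (x), 130 long (along y), 12 thick, at (0, 145, 45) of the leg. Axes parallel to the leg's. Resting on it, the shell's origin is 25 below this point
- head_grip (a point): Point on the leg at (0, 0, 64) of the leg, 16 below the head's top: midway between block and lever when the lever is closed. A good TCP place: fingers from above closing along the leg's x, one on the block's -x face (18 from the point), the other on the lever's outer face
- pointer (a point): End of the thin steel pointer, 4 thick, that sticks out from the leg towards the ruler, at its middle height (0, -72, 0) of the leg
- mark (a point): Middle height of the small dark steel clip (30 x 14 x 8) on the ruler: the height mark, fixed in the run. Pointer and mark level means same z
- lever (a joint): Black cam lever on the head, 24 wide, 6 thick, hinged at its foot (x 13, z 22 of the leg). 0 = open, leaning 0.25 rad out to +x; 0.25 = closed, upright. Stiff, stays where it is, yields at about 8 to 12 N on its upper half: a 6 N grip on block and open lever lifts the leg without closing it, 25 N closes it. The lever alone does not carry the leg
- lever_top (a point): Top end of the lever's outer face, 80 above the leg's origin: 33 from the column axis when open, 18 when closed (36 over block and lever). Only the lever gives way, so the hand should follow some 7 towards the block while squeezing
- glue: Bystander: glue bottle with green cap, 44 diameter, 85 high, origin under its centre
- paint_jar: Bystander: paint jar with white lid, 48 diameter, 50 high, origin under its centre
- screwdriver: Bystander: screwdriver 160 long lying on the mat
Not all that is in view belongs to the job. Of the things like the shell, leave any that is black; of the rest the larger one is meant.

How it is judged:
On the way, in this order (a step that is already met when the one before it is completed fails the run):
1. the car body hangs over the bar, lengthwise, released (x of shell in the frame of bar_top between -0.025 and 0.025 m and y of shell in the frame of bar_top between -0.03 and 0.03 m and z of shell in the frame of bar_top between -0.031 and -0.019 m and angle between shell's own z axis and vertical below 0.2 rad and angle between the y axis of shell and the y axis of leg, either way round below 0.3 rad and contact force between shell and leg above 0.3 N and contact force between each of the arm, the fingers and shell below 0.2 N), for 0.3 s.
2. the leg is held with its pointer level with the clip (6 mm), lever still open (under 0.15 rad) (z of pointer in the frame of mark between -0.006 and 0.006 m and value of joint lever below 0.15 rad and contact force between the fingers and leg above 1 N), for 0.2 s.
At the end, for the whole second after the job is handed in: Pointer within 6 mm of the clip's height and still, lever closed (over 0.21 of 0.25 rad), fingers pressing the leg's head with over 3 N; the car body rests on the bar alone, lengthwise within 0.3 rad, level within 0.2 rad, centred within 25 mm across and 30 mm along, untouched by the robot (all of step 1 and z of pointer in the frame of mark between -0.006 and 0.006 m and value of joint lever above 0.21 rad and contact force between the fingers and leg above 3 N and linear speed of leg below 0.02 m/s and linear speed of shell below 0.03 m/s); the arm keeps its last pose, push and grip.
It fails at once if the lever is closed (over 0.19 rad) while the pointer is more than 12 mm off the clip (value of joint lever above 0.19 rad and not (z of pointer in the frame of mark between -0.012 and 0.012 m)).
It fails at once if a bystander is moved by more than 25 mm (distance of any of glue, paint_jar, screwdriver from where it was at the start of the episode above 0.025 m).
It also fails if it takes over 59 s, if anything falls off the work surface, if the arm or the gripper's body presses on something with over 40 N, if the wrist force passes 120 N, or if a joint passes its speed limit or range.

## Working session

There is one attempt and no reset: what is moved stays moved. The work goes in short steps, Python scripts to look and compute and a shell command to move; the robot and the scene stay as the last step left them, time stands still between calls to the robot, and variables do not carry over. Pictures are saved under pics/ and viewed, at most 10 in all, crops included, and the job is handed in when it is done.

```bash
mkdir -p pics; cat > h.py <<'E'
import numpy as np, cv2
from workcell import status, imaging, job
def ray(f,u,v):
    K=np.array([[f['fx'],0,f['cx']],[0,f['fy'],f['cy']],[0,0,1]]);xd=np.array([(u-f['cx'])/f['fx'],(v-f['cy'])/f['fy']])
    x=xd.copy()
    for _ in range(20): x=xd/(1+f['k1']*(x@x))
    R=np.array(f['R']);return -R.T@np.array(f['t']),R.T@np.array([x[0],x[1],1.])
def onz(f,u,v,z):
    o,d=ray(f,u,v);return o+d*(z-o[2])/d[2]
def proj(f,X):
    c=np.array(f['R'])@np.array(X)+np.array(f['t']);x=c[:2]/c[2];x=x*(1+f['k1']*(x@x));return [round(f['fx']*x[0]+f['cx'],1),round(f['fy']*x[1]+f['cy'],1)]
def tri(f,p,g,q):
    o,d=ray(f,*p);o2,d2=ray(g,*q);A=np.stack([d,-d2],1);s=np.linalg.lstsq(A,o2-o,rcond=None)[0]
    a=o+d*s[0];b=o2+d2*s[1];return (a+b)/2,np.linalg.norm(a-b)
def snap(n,name):
    f=imaging.grab_frame(n);cv2.imwrite('pics/'+name,cv2.cvtColor(f['pixels'],cv2.COLOR_RGB2BGR));np.save('pics/'+name[:-4]+'.npy',f,allow_pickle=True);return f
def load(name): return np.load('pics/'+name+'.npy',allow_pickle=True).item()
E
python3 - <<'E'
from h import *
for n in('top','side'):
    f=snap(n,n+'0.png');print(n,f['fx'],f['cx'],f['cy'],f['k1'],-np.array(f['R']).T@np.array(f['t']),np.round(f['R'],2).tolist())
print(status.observe())
E
```

```text
top 443.79657278837516 315.65750218015586 243.59347172224227 -0.004634056188710232 [0.35296313 0.11342051 1.1568165 ] [[0.0, -1.0, -0.01], [-1.0, -0.0, -0.08], [0.08, 0.01, -1.0]]
side 578.6709323778947 323.38342019149235 232.66366986093524 -0.05710439692113918 [-0.15083428  1.03425606  0.98187018] [[-0.85, -0.52, -0.01], [-0.32, 0.53, -0.78], [0.41, -0.67, -0.62]]
{'clock': 0.1, 'joints': array([ 1.06501230e+00,  2.76494748e-01,  1.50601996e+00, -2.35856504e-05,
        1.36071395e+00, -1.21014240e-01]), 'qd': array([ 1.71697768e-04, -8.09939967e-05, -4.49633047e-03, -2.33083758e-04,
        3.07485842e-03,  6.17341473e-05]), 'joint_efforts': array([ 3.23754524e-03, -4.17697442e+01, -2.46406996e+01, -2.61829346e-04,
        5.75316459e-03,  2.63322880e-05]), 'tool_pos': array([0.21562122, 0.53254871, 0.24924195]), 'ee_rot': array([ 1.91197843e-01,  9.81551178e-01, -7.81713576e-04, -2.41215384e-04]), 'wrist_force': array([ 0.44724652, -0.50657501,  0.12523417]), 'torque': array([-0.01500009,  0.02879812,  0.02598791]), 'gripper_force': 0.0, 'width': 1.0029743504746258}
```

View pics/top0.png

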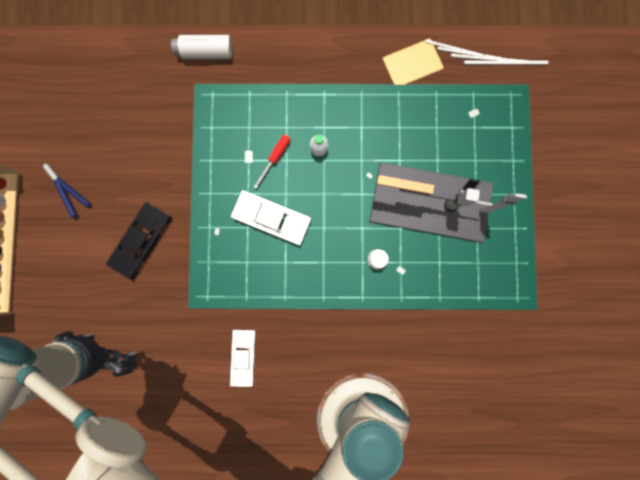

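View pics/side0.png

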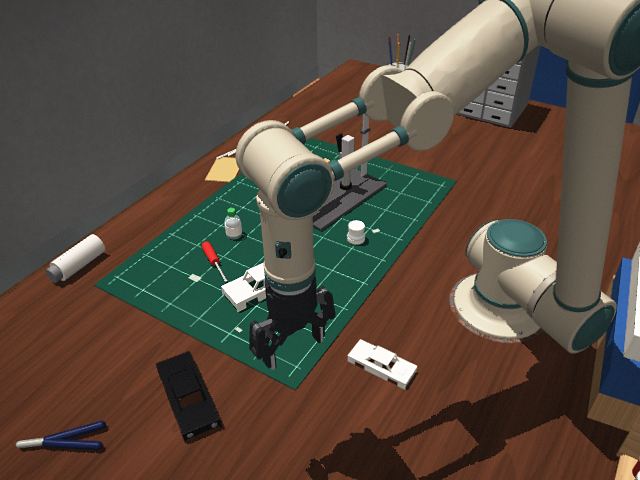

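The top view shows the white shell at (271,218), the decoy small car at (242,358) and the black one at (139,241). The stand's bar is at (406,185), its head at (472,196) and the ruler at about (515,198). In the side view the arm partly hides the shell and the ruler, near (365,130).

```bash
python3 - <<'E'
from h import *
f=load('top0');im=f['pixels'];hsv=cv2.cvtColor(im,cv2.COLOR_RGB2HSV)
m=((hsv[...,1]<50)&(hsv[...,2]>150)).astype(np.uint8);m2=np.zeros_like(m);m2[180:255,222:320]=m[180:255,222:320]
c=max(cv2.findContours(m2,0,2)[0],key=cv2.contourArea);
h=cv2.convexHull(c)[:,0]
P=np.array([onz(f,u,v,.028)[:2] for u,v in h],np.float32)
print('shell',cv2.minAreaRect(P),cv2.boxPoints(cv2.minAreaRect(P)).round(3).tolist())
w=((hsv[...,0]>8)&(hsv[...,0]<28)&(hsv[...,1]>70)&(hsv[...,2]>140)).astype(np.uint8);m2=w*0;m2[165:205,370:445]=w[165:205,370:445]
c=max(cv2.findContours(m2,0,2)[0],key=cv2.contourArea)[:,0]
P=np.array([onz(f,u,v,.148)[:2] for u,v in c],np.float32);print('bar',cv2.minAreaRect(P),cv2.boxPoints(cv2.minAreaRect(P)).round(3).tolist())
# base plate: gray dark
g=((hsv[...,1]<60)&(hsv[...,2]<110)).astype(np.uint8);m2=g*0;m2[155:250,360:500]=g[155:250,360:500]
c=cv2.convexHull(max(cv2.findContours(m2,0,2)[0],key=cv2.contourArea))[:,0]
P=np.array([onz(f,u,v,.015)[:2] for u,v in c],np.float32);print('base',cv2.minAreaRect(P),cv2.boxPoints(cv2.minAreaRect(P)).round(3).tolist())
for n,p in (('glue',(319,146,.085)),('jar',(378,259,.053))): print(n,onz(f,*p))
a=cv2.resize(im[140:260,220:380],None,fx=5,fy=5,interpolation=2)
a=np.hstack([cv2.resize(im[150:260,220:330],(400,400),interpolation=2),cv2.resize(im[140:250,420:530],(400,400),interpolation=2)])
cv2.imwrite('pics/c0.png',a[...,::-1])
E
```

```text
shell ((0.5127901434898376, 0.23576076328754425), (0.1959867775440216, 0.07879865914583206), 68.17093658447266) [[0.4399999976158142, 0.1589999943971634], [0.5130000114440918, 0.12999999523162842], [0.5860000252723694, 0.31200000643730164], [0.5130000114440918, 0.3409999907016754]]
bar ((0.5732325911521912, -0.08691844344139099), (0.13180233538150787, 0.022987933829426765), 79.86622619628906) [[0.550000011920929, -0.15000000596046448], [0.5730000138282776, -0.15399999916553497], [0.5960000157356262, -0.024000000208616257], [0.5740000009536743, -0.019999999552965164]]
base ((0.5426948070526123, -0.19157448410987854), (0.3203575909137726, 0.10470226407051086), 77.07875061035156) [[0.4560000002384186, -0.335999995470047], [0.5580000281333923, -0.35899999737739563], [0.6299999952316284, -0.04699999839067459], [0.5270000100135803, -0.024000000208616257]]
glue [0.68177874 0.1118908  0.085     ]
jar [ 0.40484788 -0.03586441  0.053     ]
```

View pics/c0.png

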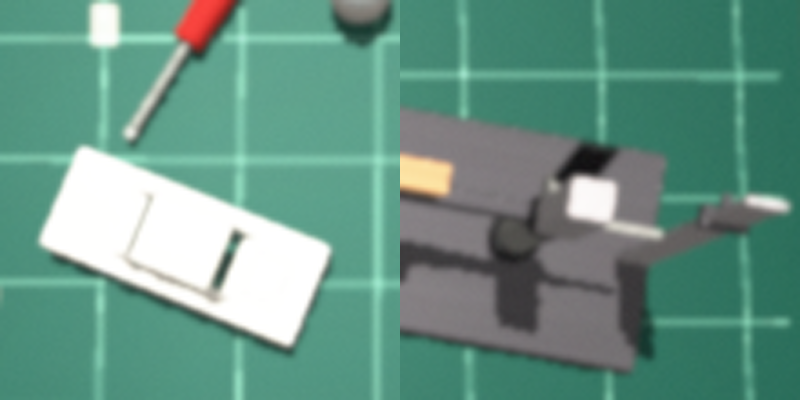

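```bash
python3 -m inch '[[[-3,-1.3,1],30,1],[[-6,-2.5,2],60,1],[[-9.67,-4.1,3],89.8,1],[[-9.67,-4.1,3],89.8,1],[[-9.67,-4.1,3],89.8,1],[[-9.67,-4.1,3],89.8,1],[[-9.67,-4.1,3],89.8,1],[[-9.67,-4.1,3],89.8,1],[[-9.67,-4.1,3],89.8,1],[[-9.67,-4.1,3],89.8,1],[[-9.67,-4.1,3],89.8,1],[[-9.67,-4.1,3],89.8,1],[[-9.67,-4.1,3],89.8,1],[[-9.67,-4.1,3],89.8,1]]' 20
python3 - <<'E'
from h import *
s=snap('side','side1.png');t=snap('top','top1.png')
im=np.hstack([cv2.resize(s['pixels'][80:230,280:430],(400,400),interpolation=2),cv2.resize(s['pixels'][180:330,200:350],(400,400),interpolation=2)])
cv2.imwrite('pics/c1.png',im[...,::-1]);print(status.observe()['ee_rot'])
E
```

```text
clock: 1.5
tool_pos: [0.5126, 0.236, 0.13]
ee_rot: [0.828, 0.561, -0.0, -0.0]
wrist_force: [0.1, 0.1, -0.1]
width: 1.004
gripper_force: 0.0
[8.27936258e-01 5.60822202e-01 9.84354338e-05 1.46594911e-05]
```

View pics/c1.png

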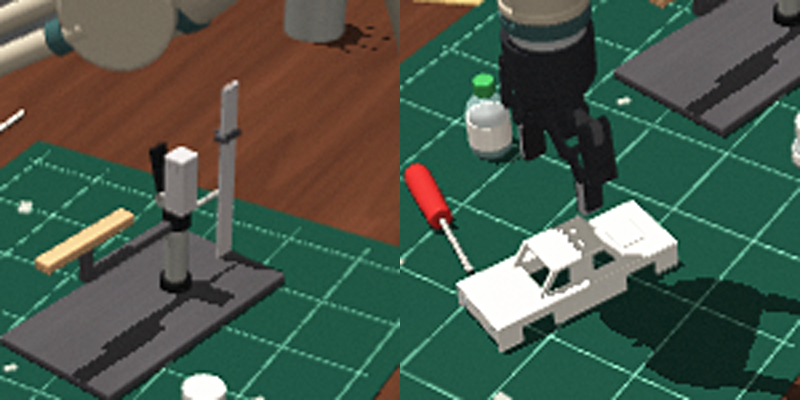

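The side view is now clear. The clip is at about (365.5,130.6) and the pointer end at about (360,153). The hand stands over the shell's cabin, with fingers on both sides.

```bash
python3 -m inch '[[[0,0,0.8],0,1],[[0,0,1.6],0,1],[[0,0,1.925],0,1],[[0,0,1.925],0,1],[[0,0,1.925],0,1],[[0,0,1.925],0,0.3],[[0,0,1.925],0,0.3],[[0,0,1.925],0,0.3],[[0,0,1.925],0,0.3],[[0,0,1.925],0,0.3],[[0,0,1.925],0,0.3],[[0,0,1.925],0,0.3],[[0,0,1.925],0,0.3]]' 25
python3 - <<'E'
from h import *
f=load('side1');t=load('top1')
bar=np.array([.5732,-.0869]);a=np.radians(79.87);d=np.array([np.cos(a),np.sin(a)]);col=bar-.145*d;x=np.array([d[1],-d[0]])
print('col',col)
def vert(f,p,xy):
    o,r=ray(f,*p);A=np.array([[r[0],r[1]],[0,0]]);s=((xy-o[:2])@r[:2])/(r[:2]@r[:2]);q=o+s*r;return q.round(4),np.round(q[:2]-xy,4)
print('clip',vert(f,(365.5,130.6),col-.086*d),'pointer',vert(f,(360.6,153),col-.072*d))
for n,l in(('blocktop',[-5,0,80]),('ptr',[0,-72,0]),('levertop',[33,0,80]),('colbase',[0,0,-84]),('bar',[0,145,45])):
    p=np.r_[col+x*l[0]/1e3+d*l[1]/1e3,.103+l[2]/1e3];print(n,p.round(3),proj(f,p),proj(t,p))
im=f['pixels'];cv2.imwrite('pics/c2.png',cv2.resize(im[95:185,330:390],(533,600*4//3*3//4),interpolation=2)[:600,...,::-1][:, :])
E
```

```text
clock: 2.9
tool_pos: [0.5137, 0.236, 0.0543]
ee_rot: [0.828, 0.56, 0.001, 0.0]
wrist_force: [-0.1, -0.3, 5.6]
width: 0.579
gripper_force: 27.3
col [ 0.54769708 -0.22963963]
clip (array([ 0.5322, -0.3145,  0.1661]), array([-0.0004, -0.0002])) pointer (array([ 0.5376, -0.2992,  0.0967]), array([0.0026, 0.0013]))
blocktop [ 0.543 -0.229  0.183] [np.float64(348.1), np.float64(136.9)] [np.float64(472.4), np.float64(194.5)]
ptr [ 0.535 -0.301  0.103] [np.float64(361.7), np.float64(151.2)] [np.float64(490.9), np.float64(204.2)]
levertop [ 0.58  -0.235  0.183] [np.float64(337.8), np.float64(132.7)] [np.float64(475.0), np.float64(177.9)]
colbase [ 0.548 -0.23   0.019] [np.float64(345.7), np.float64(184.9)] [np.float64(450.7), np.float64(204.7)]
bar [ 0.573 -0.087  0.148] [np.float64(312.2), np.float64(167.7)] [np.float64(405.2), np.float64(184.1)]
```

View pics/c2.png

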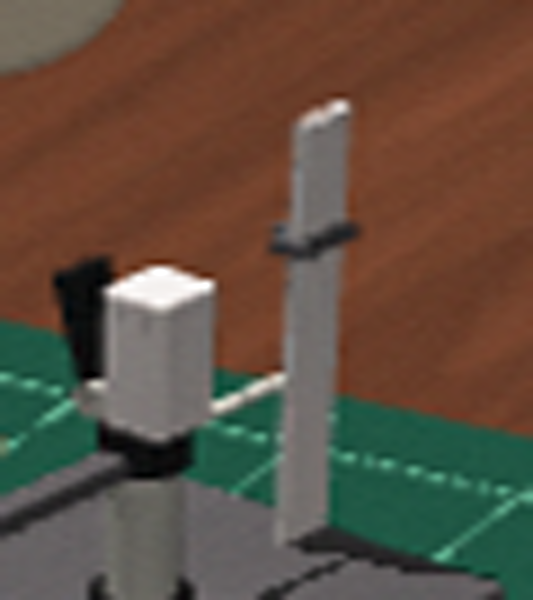

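The close-up puts the clip centre at about (365.6,130.9) and the pointer end at about (361.9,151.7), which gives a clip z of about 0.166. The shell is gripped (width 0.58), so next I lift it and carry it over the bar.

```bash
python3 -m inch '[[[0,0,-0.5],0,0.3],[[0,0,-1.2],0,0.3],[[0,0,-2],0,0.3],[[0,0,-3],0,0.3],[[0,0,-4],0,0.3],[[0,0,-4.5],0,0.3],[[-0.6,0.4,-4.5],-2,0.3],[[-1.4,0.9,-4.5],-4,0.3],[[-2.2,1.4,-4.5],-6,0.3],[[-3,1.9,-4.5],-8,0.3],[[-3.8,2.4,-4.5],-10,0.3],[[-4.6,2.9,-4.5],-11.7,0.3],[[-5.4,3.4,-4.5],-11.7,0.3],[[-6.2,3.9,-4.5],-11.7,0.3],[[-6.7,4.2,-4.5],-11.7,0.3],[[-6.93,4.4,-4.5],-11.7,0.3],[[-6.93,4.4,-4.5],-11.7,0.3],[[-6.93,4.4,-4.5],-11.7,0.3],[[-6.93,4.4,-4.5],-11.7,0.3]]'
python3 - <<'E'
from h import *
s=snap('side','side2.png');t=snap('top','top2.png')
im=np.hstack([cv2.resize(s['pixels'][70:220,240:390],(400,400),interpolation=2),cv2.resize(t['pixels'][100:300,320:520],(400,400),interpolation=2)])
cv2.imwrite('pics/c3.png',im[...,::-1])
E
```

```text
clock: 4.8
tool_pos: [0.5727, -0.0855, 0.2329]
ee_rot: [0.766, 0.642, 0.0, -0.001]
wrist_force: [0.5, 0.2, -1.1]
width: 0.578
gripper_force: 26.7
```

View pics/c3.png

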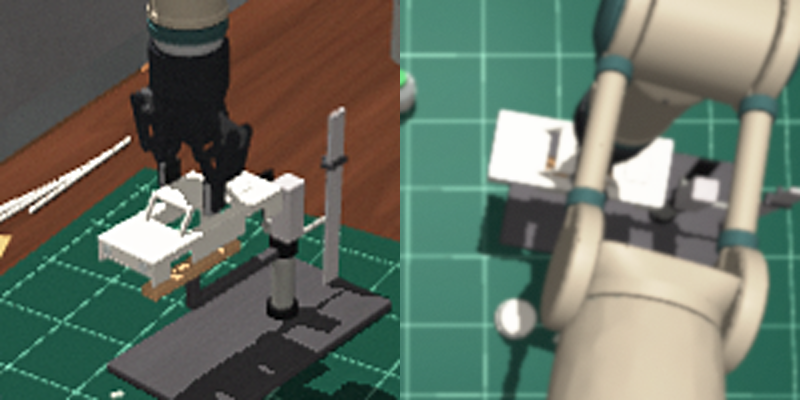

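```bash
python3 - <<'E'
from h import *
t=load('top2')
P=np.array([onz(t,u,v,.208)[:2] for u,v in[(368.5,155),(363.5,189),(456,169),(452.5,202.5)]],np.float32)
c=P.mean(0);print(P.round(3).tolist(),c);a=np.radians(79.87);d=np.array([np.cos(a),np.sin(a)]);e=c-[.5732,-.0869];print('along',e@d,'across',e@[d[1],-d[0]])
L=P[:2].mean(0)-P[2:].mean(0);print(np.degrees(np.arctan2(L[1],L[0])))
E
```

```text
[[0.6240000128746033, 0.004000000189989805], [0.5490000247955322, 0.014999999664723873], [0.593999981880188, -0.1860000044107437], [0.5199999809265137, -0.1770000010728836]] [ 0.5718591  -0.08571351]
along 0.000932161587114952 across -0.0015286592230554477
81.160446
```

Centred to within 2 mm and 1.3°. Lower, release and retreat upward.

```bash
python3 -m inch '[[[0,0,0.4],0,0.3],[[0,0,0.8],0,0.3],[[0,0,1.1],0,0.3],[[0,0,1.3],0,0.3],[[0,0,1.42],0,0.3],[[0,0,1.45],0,0.3],[[0,0,1.45],0,0.3],[[0,0,1.45],0,0.3]]'
python3 -m inch '[[[0,0,0],0,0.65],[[0,0,0],0,0.75],[[0,0,0],0,0.9],[[0,0,0],0,1],[[0,0,0],0,1],[[0,0,0],0,1],[[0,0,-0.3],0,1],[[0,0,-0.8],0,1],[[0,0,-1.6],0,1],[[0,0,-2.6],0,1],[[0,0,-3],0,1],[[0,0,-3],0,1],[[0,0,-3],0,1],[[0,0,-3],0,1]]'
python3 - <<'E'
from h import *
s=snap('side','side3.png')
im=np.hstack([cv2.resize(s['pixels'][70:220,240:390],(600,600),interpolation=2)])
cv2.imwrite('pics/c4.png',im[...,::-1])
E
```

```text
clock: 5.7
tool_pos: [0.5734, -0.0871, 0.1756]
ee_rot: [0.767, 0.642, 0.0, 0.0]
wrist_force: [-0.2, 0.8, -1.0]
width: 0.58
gripper_force: 26.7
clock: 7.1
tool_pos: [0.5722, -0.0868, 0.2935]
ee_rot: [0.767, 0.642, -0.001, -0.001]
wrist_force: [0.2, -0.1, 0.9]
width: 1.003
gripper_force: 0.0
```

View pics/c4.png

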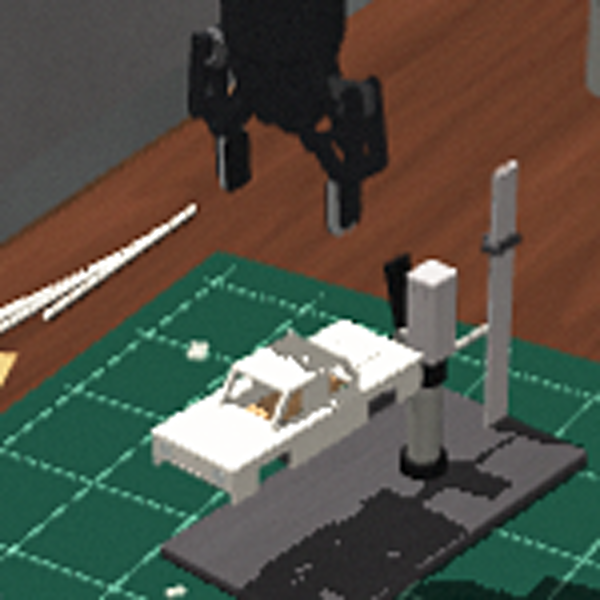

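The shell hangs level on the bar, the hand is free above it, and the head stands clear with its lever open. Now move to above the head and descend; I'll also check whether a force of 6 is accepted.

```bash
python3 -m inch '[[[-0.5,0.05,0],0,1],[[-1.2,0.1,0],0,1],[[-2,0.17,0],0,1],[[-2.8,0.19,0],0,1],[[-3.4,0.19,0],0,1],[[-3.625,0.19,0],0,1],[[-3.625,0.19,0],0,1],[[-3.625,0.19,0],0,1]]' 6; echo; python3 - <<'E'
from h import *
s=status.observe();print(s['clock'],s['tool_pos'])
E
```

```text
clock: 7.95
tool_pos: [0.5549, -0.2301, 0.2944]
ee_rot: [0.767, 0.642, 0.0, -0.001]
wrist_force: [-0.3, 0.0, 0.7]
width: 0.997
gripper_force: 0.0

7.95 [ 0.55488615 -0.23005561  0.29435981]
```

```bash
python3 -m inch '[[[0,0,0.6],0,1],[[0,0,1.4],0,1],[[0,0,2.2],0,1],[[0,0,2.8],0,1],[[0,0,3.1],0,1],[[0,0,3.2],0,1],[[0,0,3.2],0,1],[[0,0,3.2],0,0.8],[[0,0,3.2],0,0.7],[[0,0,3.2],0,0.65],[[0,0,3.2],0,0.65],[[0,0,3.2],0,0.65]]' 6
python3 -m inch '[[[0,0,0],0,0.63],[[0,0,0],0,0.63],[[0,0,0],0,0.63]]' 6
```

```text
clock: 9.15
tool_pos: [0.555, -0.2312, 0.1672]
ee_rot: [0.767, 0.642, 0.0, 0.0]
wrist_force: [1.0, -0.9, 0.1]
width: 0.653
gripper_force: 0.0
clock: 9.45
tool_pos: [0.5549, -0.2311, 0.1669]
ee_rot: [0.767, 0.642, 0.0, -0.0]
wrist_force: [0.1, 1.2, 0.6]
width: 0.63
gripper_force: 0.0
```

```bash
python3 -m inch '[[[0,0,0],0,0.61],[[0,0,0],0,0.61],[[0,0,0],0,0.61]]' 6
python3 -m inch '[[[0,0,0],0,0.6],[[0,0,0],0,0.6],[[0,0,0],0,0.6]]' 6
python3 -m inch '[[[0,0,0],0,0.59],[[0,0,0],0,0.59],[[0,0,0],0,0.59]]' 6
```

```text
clock: 9.75
tool_pos: [0.555, -0.2311, 0.1669]
ee_rot: [0.767, 0.642, 0.0, -0.0]
wrist_force: [0.1, -0.1, -0.1]
width: 0.609
gripper_force: 0.0
clock: 10.05
tool_pos: [0.555, -0.2311, 0.167]
ee_rot: [0.767, 0.642, 0.0, -0.0]
wrist_force: [0.2, 0.1, -0.4]
width: 0.601
gripper_force: 0.0
clock: 10.35
tool_pos: [0.5553, -0.2312, 0.1671]
ee_rot: [0.767, 0.642, 0.0, 0.0]
wrist_force: [0.3, -0.1, 0.5]
width: 0.588
gripper_force: 0.6
```

```bash
python3 -m inch '[[[0,0,0],0,0.58],[[0,0,0],0,0.58],[[0,0,0],0,0.58]]' 6
python3 -m inch '[[[0,0,0],0,0.57],[[0,0,0],0,0.57],[[0,0,0],0,0.57]]' 6
```

```text
clock: 10.65
tool_pos: [0.5555, -0.2312, 0.1672]
ee_rot: [0.767, 0.642, 0.0, 0.0]
wrist_force: [1.7, 0.6, 0.7]
width: 0.581
gripper_force: 4.2
clock: 10.95
tool_pos: [0.5552, -0.2311, 0.1673]
ee_rot: [0.767, 0.642, 0.0, 0.0]
wrist_force: [1.5, -0.2, 3.8]
width: 0.571
gripper_force: 9.8
```

```bash
python3 -m inch '[[[0,0,-0.05],0,0.57],[[0,0,-0.1],0,0.57],[[0,0,-0.15],0,0.57],[[0,0,-0.2],0,0.57],[[0,0,-0.25],0,0.57],[[0,0,-0.25],0,0.57],[[0,0,-0.25],0,0.57]]' 6
python3 - <<'E'
from h import *
s=snap('side','side4.png')
im=np.hstack([cv2.resize(s['pixels'][95:185,290:390],(650,585),interpolation=2)])
cv2.imwrite('pics/c5.png',im[...,::-1])
E
```

```text
clock: 11.65
tool_pos: [0.555, -0.2311, 0.1772]
ee_rot: [0.767, 0.642, 0.0, 0.0]
wrist_force: [4.0, -0.8, -2.9]
width: 0.57
gripper_force: 4.8
```

View pics/c5.png

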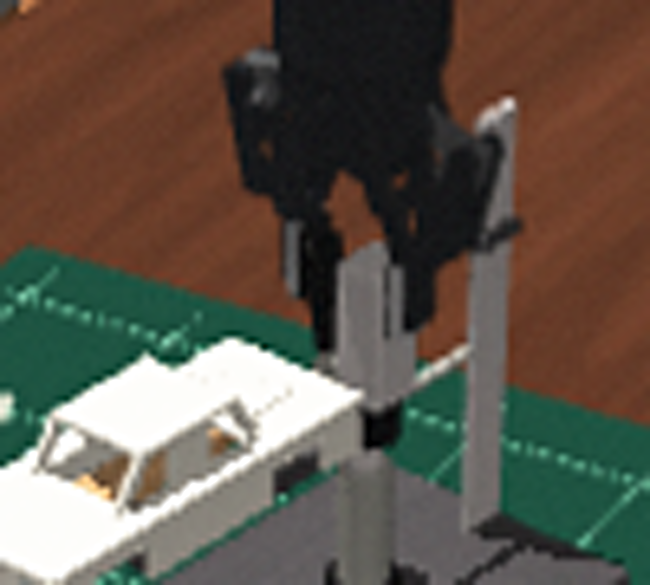

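The pointer end is now at about (361.7,148.8), up about 9 mm with the leg, and the lever is still leaning out. I'll balance the hand slightly towards +x and keep lifting.

```bash
python3 -m inch '[[[0,0.02,0],0,0.565],[[0,0.02,0],0,0.565],[[0,0.02,0],0,0.565]]' 6
python3 -m inch '[[[0,0,-0.1],0,0.565],[[0,0,-0.2],0,0.565],[[0,0,-0.3],0,0.565],[[0,0,-0.4],0,0.565],[[0,0,-0.5],0,0.565],[[0,0,-0.6],0,0.565],[[0,0,-0.6],0,0.565]]' 6
```

```text
clock: 12.0
tool_pos: [0.5549, -0.2311, 0.1767]
ee_rot: [0.767, 0.642, -0.001, -0.001]
wrist_force: [0.6, -0.8, -2.5]
width: 0.565
gripper_force: 7.4
clock: 12.7
tool_pos: [0.555, -0.231, 0.2015]
ee_rot: [0.767, 0.642, -0.0, -0.001]
wrist_force: [-1.7, -0.5, -3.2]
width: 0.566
gripper_force: 7.4
```

```bash
python3 -m inch '[[[0,0,-0.1],0,0.565],[[0,0,-0.2],0,0.565],[[0,0,-0.3],0,0.565],[[0,0,-0.4],0,0.565],[[0,0,-0.5],0,0.565],[[0,0,-0.6],0,0.565],[[0,0,-0.65],0,0.565],[[0,0,-0.65],0,0.565]]' 6
python3 - <<'E'
from h import *
s=snap('side','side5.png')
im=np.hstack([cv2.resize(s['pixels'][95:165,310:390],(640,560),interpolation=2)])
cv2.imwrite('pics/c6.png',im[...,::-1])
E
```

```text
clock: 13.5
tool_pos: [0.555, -0.231, 0.2275]
ee_rot: [0.767, 0.642, -0.0, -0.001]
wrist_force: [-5.9, -0.6, -3.5]
width: 0.566
gripper_force: 8.2
```

View pics/c6.png

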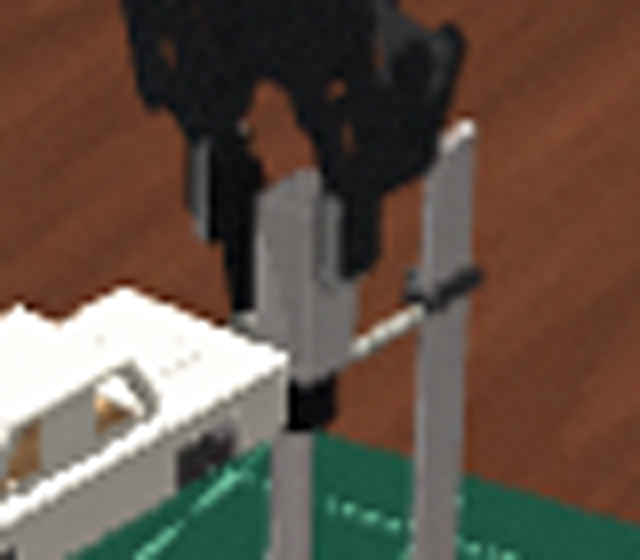

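The pointer end is at about (362.5,134.2) and the clip centre at about (365.9,131.0), so the pointer is just below the clip. The lever is still leaning out.

```bash
python3 - <<'E'
from h import *
f=load('side5')
bar=np.array([.5732,-.0869]);a=np.radians(79.87);d=np.array([np.cos(a),np.sin(a)]);col=bar-.145*d;x=np.array([d[1],-d[0]])
def P(l,y,z): return proj(f,np.r_[col+x*l+d*y,z])
for z in(.10,.16,.163,.166,.17): print(z,'ptr',P(0,-.072,z),'clip c',P(0,-.086,z),'front L/R',P(-.015,-.079,z),P(.015,-.079,z),'back',P(-.015,-.093,z))
print('ruler top',P(-.012,-.086,.228),P(.012,-.086,.228),P(0,-.086,.228),'base',P(0,-.086,.015))
g=f['pixels'][118:142,355:375].astype(int).sum(2)//3
print(g)
E
```

```text
0.1 ptr [np.float64(361.6), np.float64(152.1)] clip c [np.float64(364.5), np.float64(150.3)] front L/R [np.float64(367.0), np.float64(152.9)] [np.float64(359.2), np.float64(149.5)] back [np.float64(369.9), np.float64(151.0)]
0.16 ptr [np.float64(362.3), np.float64(134.2)] clip c [np.float64(365.3), np.float64(132.5)] front L/R [np.float64(367.9), np.float64(135.0)] [np.float64(359.8), np.float64(131.7)] back [np.float64(370.8), np.float64(133.2)]
0.163 ptr [np.float64(362.3), np.float64(133.3)] clip c [np.float64(365.3), np.float64(131.5)] front L/R [np.float64(367.9), np.float64(134.1)] [np.float64(359.8), np.float64(130.8)] back [np.float64(370.9), np.float64(132.3)]
0.166 ptr [np.float64(362.4), np.float64(132.4)] clip c [np.float64(365.4), np.float64(130.6)] front L/R [np.float64(367.9), np.float64(133.1)] [np.float64(359.9), np.float64(129.9)] back [np.float64(370.9), np.float64(131.4)]
0.17 ptr [np.float64(362.4), np.float64(131.2)] clip c [np.float64(365.4), np.float64(129.4)] front L/R [np.float64(368.0), np.float64(131.9)] [np.float64(359.9), np.float64(128.7)] back [np.floa
[... 1542 characters left out ...]
  72  77
   77  76]
 [ 69  70  68  78 138 185 152 137  84  95  95 105 105  89  71  75  78  76
   76  73]
 [ 68  78 129 166 201 176 107 101 105 107 107 106 105  85  74  74  78  75
   73  71]
 [ 72 143 202 163 141 101  75  92 109 106 104 103 101  86  77  75  75  71
   71  71]
 [188 150 141 100  72  70  70  81 108 107 107 105 103  87  76  75  72  69
   71  71]
 [174 102  76  68  69  70  75  91 109 105 107 106 105  89  74  73  71  72
   72  71]
 [101  73  73  69  70  68  75  99 107 106 107 104 101  80  70  70  71  72
   69  67]
 [ 70  68  68  73  71  69  78 107 108 105 105 104 100  74  68  66  69  67
   69  66]
 [ 69  71  70  71  69  70  80 109 107 105 107 106 104  73  70  68  68  68
   66  65]]
```

```bash
python3 - <<'E'
from h import *
f=load('side5');s=load('side1')
bar=np.array([.5732,-.0869]);a=np.radians(79.87);d=np.array([np.cos(a),np.sin(a)]);col=bar-.145*d;x=np.array([d[1],-d[0]])
def P(l,y,z): return np.array(proj(f,np.r_[col+x*l/1e3+d*y/1e3,z]))
for z in(.163,.166,.169):
  H=np.array([P(i,j,z+k) for i in(-7,7) for j in(-71,-101) for k in(-.004,.004)],np.float32)
  img=np.zeros((240,200),np.float32);cv2.fillConvexPoly(img,np.int32(cv2.convexHull((H-[355,118])*10+5.)),1)
  print(z,'sideface near bot/top',H[0],H[1],'far',H[2],H[3],'sil centroid',H.mean(0))
  for n,w in(('ptr end',(0,-72)),): print(n,P(*w,z))
# dark blob centroid in before/after frames
for n in('side1','side4','side5'):
  g=load(n)['pixels'].astype(int).sum(2)//3;r=g[126:135,359:372];m=r<62;v,u=np.nonzero(m);print(n,u.mean()+359,v.mean()+126,m.sum())
  print(m.astype(int)) if n=='side1' else 0
E
```

```text
Traceback (most recent call last):
cv2.error: OpenCV(4.12.0) /io/opencv/modules/imgproc/src/convhull.cpp:143: error: (-215:Assertion failed) total >= 0 && (depth == CV_32F || depth == CV_32S) in function 'convexHull'
```

```bash
python3 - <<'E'
from h import *
f=load('side5')
bar=np.array([.5732,-.0869]);a=np.radians(79.87);d=np.array([np.cos(a),np.sin(a)]);col=bar-.145*d;x=np.array([d[1],-d[0]])
def P(l,y,z): return np.array(proj(f,np.r_[col+x*l/1e3+d*y/1e3,z]))
for z in(.163,.166,.169):
  H=np.array([P(i,j,z+k) for i in(-7,7) for j in(-71,-101) for k in(-.004,.004)])
  print(z,'sideface near bot/top',H[0],H[1],'far',H[2],H[3],'+x near top',H[5],'cen',H.mean(0),'ptr',P(0,-72,z))
for n in('side1','side4','side5'):
  g=load(n)['pixels'].astype(int).sum(2)//3;r=g[126:135,359:372];m=r<62;v,u=np.nonzero(m);print(n,u.mean()+359,v.mean()+126,m.sum())
  if n=='side1':print(r)
E
```

```text
0.163 sideface near bot/top [364.  135.4] [364.1 133. ] far [370.3 131.6] [370.4 129.2] +x near top [360.3 131.4] cen [365.325  131.5375] ptr [362.3 133.3]
0.166 sideface near bot/top [364.  134.5] [364.1 132. ] far [370.4 130.7] [370.5 128.3] +x near top [360.3 130.5] cen [365.35  130.625] ptr [362.4 132.4]
0.169 sideface near bot/top [364.1 133.6] [364.2 131.1] far [370.4 129.8] [370.5 127.4] +x near top [360.4 129.6] cen [365.4    129.7125] ptr [362.4 131.5]
side1 365.9130434782609 130.82608695652175 23
[[ 71  71  71  86 127 109 109 107 109 104  68  72  75]
 [ 71  72  75  95 129 108 107 110 110 107  75  75  76]
 [ 75  79  85 105 125 109 112 109  87  76  56  67  75]
 [ 72  68  66 108 124 111 109  83  52  43  40  54  75]
 [ 73  72  87 109 115  84  67  51  35  35  41  59  76]
 [ 76  62  64  78  95  74  31  35  38  57  66  71  76]
 [ 76  52  40  46  56  52  39  64  91  89  74  76  78]
 [ 74  66  63  62  51  56  57 103 110  96  74  76  78]
 [ 75  74  73  82  98 100  97 109 107  91  76  76  80]]
side4 362.8615384615385 129.7846153846154 65
side5 365.6666666666667 130.83333333333334 24
```

```bash
python3 -m inch '[[[0,-0.01,-0.05],0,0.565],[[0,-0.01,-0.1],0,0.565],[[0,-0.01,-0.1],0,0.565],[[0,-0.01,-0.1],0,0.565],[[0,-0.01,-0.1],0,0.565],[[0,-0.01,-0.1],0,0.565],[[0,-0.01,-0.1],0,0.565]]' 6
python3 - <<'E'
from h import *
snap('side','side6.png')
from scipy.ndimage import center_of_mass
# pointer line: per-column bright centroid, in start frame and now
for n,c0 in(('side1',151),('side5',134),('side6',133)):
  g=load(n)['pixels'].astype(float).sum(2)/3;o=[]
  for u in range(357,362):
    v=np.arange(c0-4,c0+9);w=np.clip(g[v,u]-95,0,None);o.append(round((w*v).sum()/w.sum(),2))
  print(n,o)
f=load('side6')
bar=np.array([.5732,-.0869]);a=np.radians(79.87);d=np.array([np.cos(a),np.sin(a)]);col=bar-.145*d
for z in(.103,.163,.167):print(z,[proj(f,np.r_[col+d*y,z]) for y in(-.05,-.06,-.072)])
E
```

```text
clock: 14.25
tool_pos: [0.555, -0.231, 0.2314]
ee_rot: [0.767, 0.642, -0.0, -0.0]
wrist_force: [-5.4, 0.4, -4.4]
width: 0.565
gripper_force: 8.3
side1 [np.float64(153.63), np.float64(153.0), np.float64(152.45), np.float64(151.87), np.float64(151.76)]
side5 [np.float64(136.06), np.float64(135.54), np.float64(135.02), np.float64(134.53), np.float64(133.82)]
side6 [np.float64(135.01), np.float64(134.51), np.float64(133.72), np.float64(133.41), np.float64(132.89)]
0.103 [[np.float64(357.0), np.float64(154.1)], [np.float64(359.1), np.float64(152.8)], [np.float64(361.7), np.float64(151.2)]]
0.163 [[np.float64(357.6), np.float64(136.1)], [np.float64(359.8), np.float64(134.8)], [np.float64(362.3), np.float64(133.3)]]
0.167 [[np.float64(357.7), np.float64(134.9)], [np.float64(359.8), np.float64(133.6)], [np.float64(362.4), np.float64(132.1)]]
```

Step 2 should be met: the pointer is at about 0.1665, the clip at about 0.166, and the lever is open. Now squeeze, with the hand following towards the block.

```bash
python3 -m inch '[[[0,-0.02,0],0,0.55],[[0,-0.05,0],0,0.53],[[0,-0.07,0],0,0.51],[[0,-0.1,0],0,0.49],[[0,-0.12,0],0,0.47],[[0,-0.14,0],0,0.455],[[0,-0.16,0],0,0.44],[[0,-0.17,0],0,0.43],[[0,-0.17,0],0,0.42],[[0,-0.17,0],0,0.42]]' 25
python3 -m inch '[[[0,0,0],0,0.4],[[0,0,0],0,0.38],[[0,0,0],0,0.36],[[0,0,0],0,0.36],[[0,0,0],0,0.36]]' 30
python3 - <<'E'
from h import *
s=snap('side','side7.png')
g=s['pixels'].astype(float).sum(2)/3;o=[]
for u in range(357,362):
    v=np.arange(129,142);w=np.clip(g[v,u]-95,0,None);o.append(round((w*v).sum()/w.sum(),2))
print(o)
cv2.imwrite('pics/c7.png',cv2.resize(s['pixels'][85:175,280:390],(770,600),interpolation=2)[...,::-1])
E
```

```text
clock: 15.3
tool_pos: [0.549, -0.2299, 0.2311]
ee_rot: [0.767, 0.642, 0.0, 0.0]
wrist_force: [-2.6, 1.2, -4.0]
width: 0.422
gripper_force: 10.2
clock: 15.8
tool_pos: [0.5486, -0.2299, 0.231]
ee_rot: [0.767, 0.642, 0.0, 0.0]
wrist_force: [-5.1, 1.1, -3.5]
width: 0.406
gripper_force: 30.5
[np.float64(136.02), np.float64(135.52), np.float64(134.74), np.float64(134.41), np.float64(133.79)]
```

View pics/c7.png

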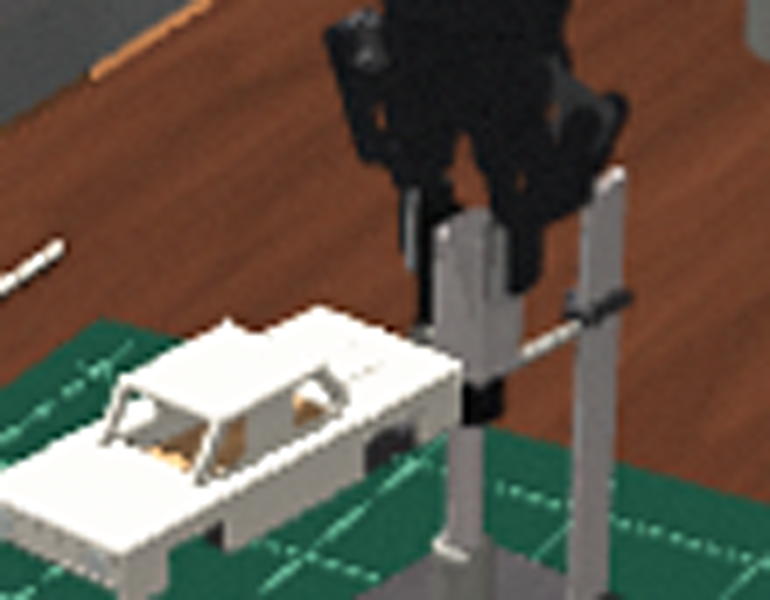

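Lever closed (width 0.406, about 35 mm) and the shell still rests on the bar. The pointer slipped down about 3 mm during the squeeze, so raise it by that much and recheck.

```bash
python3 -m inch '[[[0,0,-0.03],0,0.36],[[0,0,-0.06],0,0.36],[[0,0,-0.075],0,0.36],[[0,0,-0.075],0,0.36],[[0,0,-0.075],0,0.36],[[0,0,-0.075],0,0.36],[[0,0,-0.075],0,0.36],[[0,0,-0.075],0,0.36]]' 30
python3 - <<'E'
from h import *
for k in range(2):
  s=snap('side','side8%d.png'%k)
  g=s['pixels'].astype(float).sum(2)/3;o=[]
  for u in range(357,362):
    v=np.arange(129,142);w=np.clip(g[v,u]-95,0,None);o.append(round(float((w*v).sum()/w.sum()),2))
  print(o)
t=snap('top','top8.png');print(status.observe()['tool_pos'])
E
```

```text
clock: 16.65
tool_pos: [0.5486, -0.2298, 0.2341]
ee_rot: [0.767, 0.642, 0.0, -0.0]
wrist_force: [-5.5, 2.0, -4.4]
width: 0.412
gripper_force: 30.7
[135.04, 134.52, 133.91, 133.56, 132.93]
[135.02, 134.52, 133.93, 133.55, 132.92]
[ 0.54860925 -0.22985022  0.23412939]
```

```bash
python3 -c "
from workcell import job
print(job.hand_in())"
```

```text
the job is handed in; nothing more can be done
None
```

I handed the job in at about 17 s: the car body hangs on the bar, and the leg is held with its pointer level with the clip to within about 2 mm by my measurement. The lever is squeezed shut at about 30 N and the bystanders were left alone; the hand-in returned no verdict.

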